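# Start the tray sealer in the staff pantry

## Task

Start the tray sealer by pressing with closed fingers, in this order: first switch on the power at the grey switch box by pushing the raised end of its rocker all the way down, then push the sealer's left lid latch (as the robot sees it) fully down, then its right latch fully down, and last press the long start bar between them all the way in for a moment and let it come up again. Do not press the two small round keys, and leave everything else standing where it is: nothing is to be gripped, lifted or pushed aside.

Things in the scene. Friction and masses are not known exactly. Their poses are not given: they have to be found in the camera images.
- sealer: Tray sealer, fixed to the table: white box 270 (x) x 300 (y) x 85 mm high with a closed clear lid 40 mm higher over a black tray. The lid covers its rear; a 65 mm deep control strip runs along its front (-x, robot side) at height 85 mm, with, from left (+y) to right: latch, round key, long start bar, round key, latch, all centred 100 mm in front of the origin. Origin: centre of the underside; x points away from the robot at yaw 0, z up; yaw up to 0.25 rad either way.
- latch_left (a joint): Left (+y) push latch of the sealer: black block 42 (x) x 38 (y) mm on the control strip, 115 mm left of the sealer's middle. Value: metres pushed down, 0 up to 0.012 fully down. Slides straight down against about 5 N of friction and stays where it is left; starts at 0 to 0.002.
- latch_left_top (a point): Centre of the flat top of the left latch (moves with it): 105 mm above the table at value 0, 93 mm when fully down.
- latch_right (a joint): Right (-y) push latch, the same as the left one, 115 mm right of the sealer's middle. Value: metres pushed down, 0.012 is fully down.
- latch_right_top (a point): Centre of the flat top of the right latch (moves with it): 105 mm above the table at value 0, 93 mm when fully down.
- start_bar (a joint): Start bar of the sealer: long black key 28 (x) x 64 (y) mm in the middle of the control strip. Value: metres pressed, 0 up to 0.006 fully in; springs back, 1.5 N at first touch, 5 N fully in.
- start_bar_top (a point): Centre of the flat top of the start bar (moves with it): 97 mm above the table when up, 91 mm when fully in.
- key_left (a joint): Small round key (18 mm across, top 93 mm above the table) 62 mm left of the sealer's middle, not to be pressed. Value: metres pressed, 0 to 0.004; springs back.
- key_right (a joint): The same small round key 62 mm right of the sealer's middle, not to be pressed. Value: metres pressed, 0 to 0.004.
- switch_box: Grey switch box, fixed to the table, 140 (x) x 85 (y) x 50 mm high, standing to the left or to the right of the sealer, with a flat dark socket disc on its front part and one black rocker behind it. Origin: centre of the underside; its x runs from the socket to the rocker; yaw up to 0.4 rad either way.
- rocker (a joint): Black V-shaped rocker, 64 (x) x 34 (y) mm, on a cross axle (along the box's y) 20 mm behind the box's centre, 58 mm above the table. Value: rad, 0 off (front half raised by 0.32 rad, rear half level) to 0.32 fully on (front half level). Turns against 0.08 N m of friction and stays where it is left; starts off, at 0 to 0.03.
- rocker_press (a point): Point on top of the rocker's raised front half, 24 mm from the axle along it: 69 mm above the table when off, 62 mm when fully on. The half's outer edge lies 8 mm farther to the front, 72 mm above the table when off.
- jar: Bystander: white jar, 52 mm across, 70 mm tall, standing on the left half of the sealer's clear lid. Origin: centre of its underside.
- pen_basket: Bystander: white basket 85 x 110 x 85 mm with pens up to 165 mm high, on the other side of the sealer from the switch box. Origin: centre of its underside.
- calculator: Bystander: white desk calculator 150 x 100 x 14 mm, lying in front of the sealer, left. Origin: centre of its underside.
- bottle: Bystander: white bottle, 66 mm across, 190 mm tall, at the rear left. Origin: centre of its underside.
- mug: Bystander: white mug, 80 mm across, 90 mm tall, at the rear right. Origin: centre of its underside.
- puck: Bystander: black round puck, 60 mm across, 22 mm high, lying on the right half of the sealer's clear lid. Origin: centre of its underside.
- handset: Bystander: black handset 150 x 45 x 20 mm, lying in front of the sealer, right. Origin: centre of its underside.
Not all that is in view belongs to the job. What is shaped like the switch_box but green is not meant.

How it is judged:
On the way, in this order (a step that is already met when the one before it is completed fails the run):
1. the rocker is switched on (value of joint rocker above 0.26 rad), for 0.1 s.
2. the left latch is fully down (value of joint latch_left above 0.0095 m), for 0.1 s.
3. the right latch is fully down (value of joint latch_right above 0.0095 m), for 0.1 s.
4. the start bar is pressed in (value of joint start_bar above 0.0045 m), for 0.1 s.
At the end, for the whole second after the job is handed in: The rocker is on (over 0.26 of 0.32 rad), both latches are down (over 9.5 of 12 mm), and the start bar, pressed over 4.5 of 6 mm for 0.1 s after all that, has come up again (under 1.5 mm) (value of joint rocker above 0.26 rad and value of joint each of latch_left, latch_right above 0.0095 m and value of joint start_bar below 0.0015 m); the robot touches nothing.
It fails at once if a latch is pushed before the power is on (value of joint rocker below 0.2 rad and value of joint any of latch_left, latch_right above 0.005 m).
It fails at once if the right latch is pushed before the left one is down (value of joint latch_left below 0.009 m and value of joint latch_right above 0.005 m).
It fails at once if the start bar is pressed before power and both latches are set (value of joint start_bar above 0.003 m and (value of joint rocker below 0.2 rad or value of joint any of latch_left, latch_right below 0.009 m)).
It fails at once if a round key is pressed (value of joint any of key_left, key_right above 0.002 m).
It fails at once if a bystander is lifted, carried or pushed aside (over 25 mm) (distance of any of jar, pen_basket, calculator, bottle, mug, puck, handset from where it was at the start of the episode above 0.025 m).
It also fails if it takes over 61 s, if anything falls off the work surface, if the arm or the gripper's body presses on something with over 40 N, if the wrist force passes 120 N, or if a joint passes its speed limit or range.

## Robot

A 6-joint arm with a two-finger parallel gripper is mounted at the origin on the work surface. World frame = base frame: x ahead of the robot, y to its left, z up, the work surface at z = 0. Lengths are in m, angles in rad, forces in N, time in s.
With the tool pointing down it reaches from about 0.25 to 0.725 m from the base axis. Payload 4 kg.
Tool frame: the origin (TCP) lies midway between the tips of the shut fingers; the grasp point (between the pads) lies 19 mm behind it; z points along the fingers, y is the direction in which the jaws open and shut (so a half turn about z gives the same grasp; the last joint's range is limited). The gripper opens to 85 mm and grips with 20 to 120 N. Pads are 22 mm wide; open, the fingers measure 114 mm over their backs; the gripper's body (76 mm by 85 mm) begins 54 mm behind the grasp point. The pads swing forward as they close: fully open they stand 13 mm farther back than shut.
Start: joints at [1.174, 0.241, 0.005, 1.335, 0, 1.571], TCP at [0.193, 0.461, 0.231] pointing down, gripper open.
Joint ranges: [-2.72, 2.72], [-1.05, 1.87], [-1.09, 1.28], [-1.99, 2.15], [-1.42, 1.44], [-3.14, 3.14]. Speed limits (rad/s): [2.79, 2.79, 3.14, 3.14, 3.14, 3.14].

## Interface

Orientations are given as a unit quaternion [x, y, z, w].
In Python, from workcell import bot, vision gives the robot as it stands. The module is installed in compiled form; this text tells all that it offers.
- The arm moves only by the tool send_rows, never from a script. Its argument "targets" is a list that holds one entry, the list of rows, each a list of 5 numbers: the shift along the world's x, y, z in cm, then the turn about the world's z in rad, then the finger opening in cm, from 0 to 8.54. A call has 1 to 12 rows; each row is the pose to reach, as a shift and turn from the pose commanded when the call began; what a row does not reach only later rows make up. A row lasts 1/8 s, in which the tool goes at most 62.5 mm and 10.7 degrees, less where a joint would pass 70% of its speed; a pose out of reach is approached as far as the arm can. A call with a gripper value outside its range is refused whole. The fingers move at their own pace and stop on an object; the grip force is fixed at half the most. Time passes only in rows, so rows that repeat a pose let the fingers close. It gives the time, the measured TCP pose, the force and the opening at its end, in the units of the state.
- bot.get_obs(): the state, without advancing time (a new reading comes with each control period).
- vision.camera(name): name is "scene" or "side" or "wrist"; returns the picture (384x512x3 uint8, red, green, blue); there is no depth.
- vision.get_calibration(name): a dict with "vertical_fov" (degrees; the focal length in pixels is half the picture's height over the tangent of half this angle, whatever the lens; pixels are square), "cx", "cy" (the principal point, pixels), "rvec" (rotation vector, rad) and "tvec" (3), from world to camera coordinates, as OpenCV has them; the wrist camera has in their place "T_tool_cam" (4x4, takes a point from camera to tool coordinates, whose origin is the TCP and whose axes are the flange's). Camera axes: x right, y down, z forward; pixel columns grow to the right and rows downward; lengths in m; the calibration is good to about 2 mm. The wrist camera is an equidistant fisheye: a pixel r from the principal point sees the ray r / f radians off the axis. A picture is of the moment at which its call begins: read the wrist's pose just before it. get_calibration takes no time and is no camera call.
- bot.job_done(): hands the job in, once; it reports no verdict.
Trained networks look in the newest picture that a camera, given by its name, has taken for a name from the list of things; names that differ only in an ending like _2 or _b are one class to them, and where a whole thing is asked for, a point or a joint stands for the part that bears it (a point fixed in the world has none). Each returns a list of dicts, best first, with "score" (0 to 1); they miss things now and then, are a little off and sometimes report something else, mostly with a low value. They report only what shows in the picture. A call takes as long as a camera call. They do not tell look-alikes from the thing itself.
- vision.boxes_of(target, camera): "uv" ([column, row] in pixels, amid what is visible of it).
The state is a dict: "clock": time; "joint_pos": joint angles; "joint_vel": joint speeds; "tau": joint torques, N m; "eef_pos": TCP position; "tool_rot": TCP orientation; "ft_force": force on the tool from outside, world axes, zero at the start; "ft_torque": the same for the moment, N m; "grip_width": finger opening in m.
Only numpy, scipy, OpenCV 4.12 (cv2) and the standard library are available. Lean on these libraries where they do the work, as an engineer would, in place of code of your own. Each camera call takes 0.05 s, during which the arm holds its last target.

## Working session

There is one attempt and no reset: what is moved stays moved. The work goes in short steps, Python scripts to look and compute and a tool call to move; the robot and the scene stay as the last step left them, time stands still between calls to the robot, and variables do not carry over. Pictures are saved under pics/ and viewed, and the job is handed in when it is done.

Besides the shell and the picture viewer there is one more tool, called after "Emit:" by a JSON object that holds its "name" and its "arguments", one argument or row to a line. send_rows: Moves the arm, as the interface text tells. Its arguments: {"type":"object","properties":{"targets":{"type":"array"}},"required":["targets"]}

```bash
mkdir -p pics; python3 - <<'E'
from workcell import bot, vision
import cv2
o=bot.get_obs(); print(o['clock'],o['eef_pos'],o['tool_rot'],o['grip_width'],o['ft_force'])
for c in ['scene','side']:
    im=vision.camera(c); cv2.imwrite(f'pics/{c}0.png',im[:,:,::-1]); print(c,vision.get_calibration(c))
    for t in ['sealer','switch_box','rocker_press','latch_left_top','latch_right_top','start_bar_top','key_left','key_right']:
        print(t,[(r['score'],r['uv']) for r in vision.boxes_of(t,c)][:3])
print(bot.get_obs()['clock'])
E
```

```text
0.0 [0.19300348 0.46056626 0.23040566] [ 1.97148907e-01  9.80372993e-01 -1.02757288e-03 -2.18610402e-04] 0.08553579884233295 [0.27904602 0.24981507 0.07239236]
scene {'vertical_fov': 57.054305049978474, 'cx': 257.0149325235277, 'cy': 191.53490143985172, 'rvec': array([ 0.98820941,  2.50592213, -0.97417578]), 'tvec': array([ 0.34652641, -0.21227692,  1.31986777])}
sealer [(0.63, [231.8, 224.8]), (0.21, [218.2, 224.8])]
switch_box [(0.78, [355.4, 265.1]), (0.62, [417.3, 237.7]), (0.6, [262.5, 341.2])]
rocker_press [(0.72, [418.3, 234.6]), (0.66, [355.2, 264.7]), (0.57, [262.2, 343.3])]
latch_left_top [(0.44, [286.4, 212.4])]
latch_right_top [(0.59, [224.6, 169.7])]
start_bar_top [(0.78, [255.6, 195.1])]
key_left [(0.46, [284.2, 211.6])]
key_right []
side {'vertical_fov': 57.779842963460446, 'cx': 257.25917062838494, 'cy': 190.4298950787206, 'rvec': array([ 1.98852078, -0.79983566,  0.45833366]), 'tvec': array([-0.35190369,  0.28780817,  0.92461955])}
sealer [(0.7, [273.8, 196.6])]
switch_box [(0.97, [143.4, 192.9]), (0.84, [250.8, 158.2]), (0.7, [330.1, 266.0])]
rocker_press [(0.65, [143.6, 185.4]), (0.56, [253.9, 154.4])]
latch_left_top [(0.41, [220.2, 158.1])]
latch_right_top []
start_bar_top [(0.67, [258.4, 195.0])]
key_left [(0.49, [275.6, 196.4]), (0.26, [284.8, 204.8])]
key_right []
0.9
```

View pics/scene0.png

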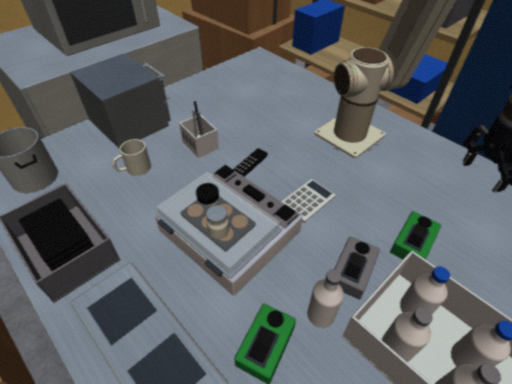

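View pics/side0.png

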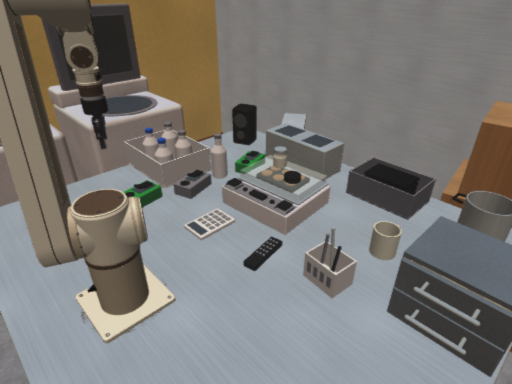

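```bash
python3 - <<'E'
import cv2,numpy as np
a=cv2.imread('pics/scene0.png'); b=cv2.imread('pics/side0.png')
def c(im,x,y,w,h,s,n): cv2.imwrite(n,cv2.resize(im[y:y+h,x:x+w],None,fx=s,fy=s,interpolation=cv2.INTER_CUBIC))
c(a,150,150,240,150,3.3,'pics/c1.png'); c(b,165,120,170,110,4.6,'pics/c2.png'); c(a,320,220,80,80,7,'pics/c3.png')
E
```

```text
(no output)
```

View pics/c1.png

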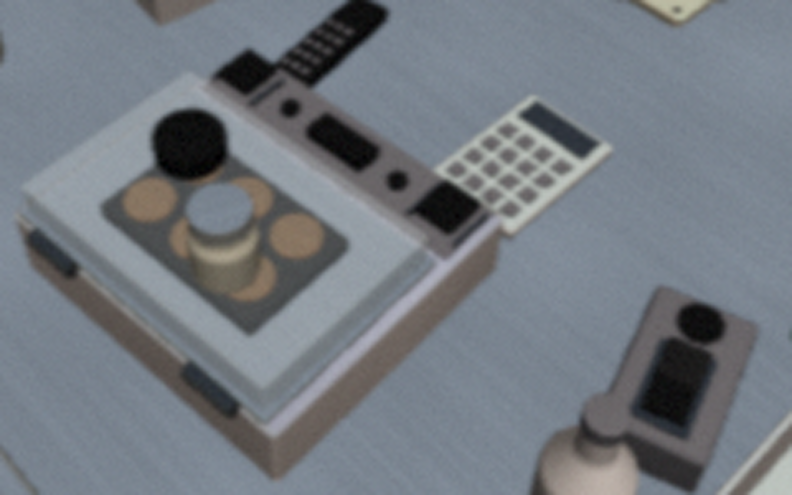

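View pics/c2.png

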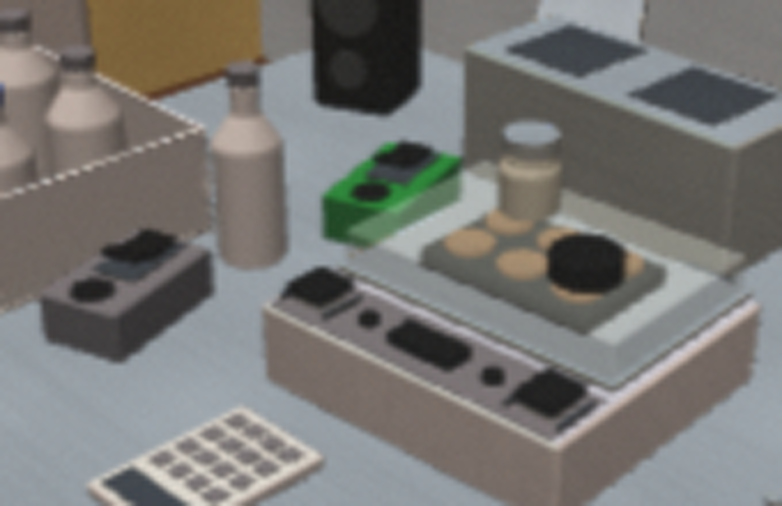

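View pics/c3.png

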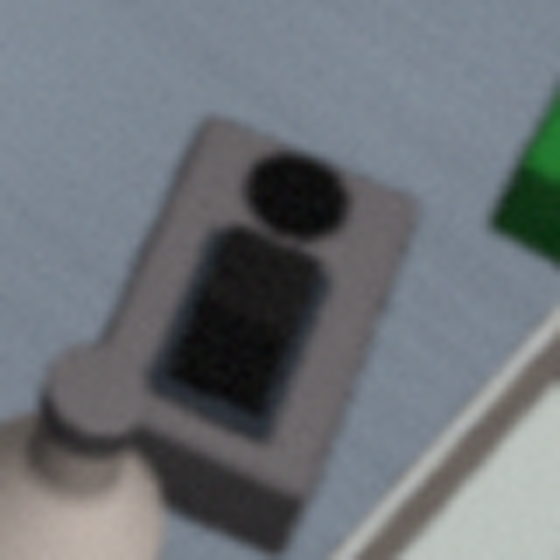

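```bash
cat > h.py <<'E'
import numpy as np,cv2
from scipy.optimize import least_squares
from workcell import bot,vision
def KRT(c):
    k=vision.get_calibration(c); f=192/np.tan(np.radians(k['vertical_fov']/2))
    return np.array([[f,0,k['cx']],[0,f,k['cy']],[0,0,1]]),k['rvec'],k['tvec']
CAL={c:KRT(c) for c in('scene','side')}
def proj(c,P):
    K,r,t=CAL[c]; return cv2.projectPoints(np.array(P,float).reshape(-1,1,3),r,t,K,None)[0].reshape(-1,2)
def w(p,P):
    c,s=np.cos(p[2]),np.sin(p[2]);P=np.array(P,float);return np.c_[p[0]+c*P[:,0]-s*P[:,1],p[1]+s*P[:,0]+c*P[:,1],P[:,2]]
def fit(obs,x0):
    def res(p): return np.concatenate([(proj(c,w(p,[q for q,_ in o]))-np.array([u for _,u in o])).ravel() for c,o in obs.items()])
    s=least_squares(res,x0,loss='soft_l1'); return s.x,res(s.x).reshape(-1,2)
E
python3 - <<'E'
from h import *
np.set_printoptions(precision=4,suppress=True)
Y=.0425
b={'scene':[((-.07,-Y,.05),(349.7,236.4)),((-.07,Y,.05),(379.3,248.6)),((.07,Y,.05),(362.9,291.4))],
'side':[((-.07,Y,.05),(174.8,184.6)),((-.07,-Y,.05),(191.7,190)),((.07,-Y,.05),(211.1,174.8))]}
L=(-.1,.115,.105);R=(-.1,-.115,.105);B=(-.1,0,.097);k1=(-.1,.062,.093);k2=(-.1,-.062,.093)
s={'scene':[(L,(286.4,212.4)),(R,(224.2,171.8)),(B,(253.9,193)),(k1,(270.3,204.5)),(k2,(237.9,182.4))],
'side':[(L,(234.1,182)),(R,(284.1,204.8)),(B,(258,194.6)),(k1,(245.2,189.1)),(k2,(272.2,201.7))]}
for n,o in (('box',b),('sealer',s)):
    p,r=fit(o,[.5,.2,0]);print(n,p);print(r.T)
    for c in o: 
        q,r=fit({c:o[c]},p);print(c,q)
    if n=='box':
        for P in [(0.02-.024*np.cos(.32),0,.069),(.02-.032,0,.072)]: print(w(p,[P]),proj('scene',w(p,[P])),proj('side',w(p,[P])))
    else: print(w(p,[L,R,B,k1,k2]))
E
```

```text
box [0.4678 0.3517 0.3081]
[[-1.6107  0.0507 -0.1112 -1.8773 -1.3486  0.4021]
 [-1.2685 -0.3125  0.3613 -1.8738 -1.9729 -1.9002]]
scene [0.4672 0.3528 0.295 ]
side [0.4609 0.338  0.3518]
[[0.4651 0.3508 0.069 ]] [[356.9666 256.7756]] [[191.835 173.79 ]]
[[0.4563 0.3481 0.072 ]] [[358.3998 253.3596]] [[190.3225 174.084 ]]
sealer [0.6224 0.0426 0.086 ]
[[-0.5988  0.0753 -0.48   -0.0178 -0.4275 -0.2278  0.0206 -0.3653 -0.6295
  -0.7333]
 [-0.8388 -1.1826 -1.033  -0.2588 -0.1567 -2.2368 -2.3986 -2.1488 -1.6317
  -1.9426]]
scene [0.6236 0.0457 0.0914]
side [0.6141 0.0311 0.0762]
[[ 0.5129  0.1486  0.105 ]
 [ 0.5327 -0.0805  0.105 ]
 [ 0.5228  0.034   0.097 ]
 [ 0.5175  0.0958  0.093 ]
 [ 0.5281 -0.0277  0.093 ]]
```

Emit:
{"name": "send_rows", "arguments": {
  "targets": [
    [[0,0,5,0.15,0],[5,-3,5,0.3,0],[10,-6.5,5,0.45,0],[15,-10,5,0.6,0],[20,-13,5,0.71,0],[20,-13,5,0.71,0],[20,-13,5,0.71,0]]
  ]
}}

```text
clock: 1.78
eef_pos: [0.3931, 0.3311, 0.2811]
tool_rot: [-0.155, 0.988, 0.0, -0.0]
ft_force: [-0.2, 0.2, -0.4]
grip_width: -0.0002
```

```bash
cat >> h.py <<'E'
from scipy.spatial.transform import Rotation as Ro
def wrist(name):
    o=bot.get_obs(); im=vision.camera('wrist'); cv2.imwrite(name,im[:,:,::-1])
    k=vision.get_calibration('wrist'); T=np.eye(4);T[:3,:3]=Ro.from_quat(o['tool_rot']).as_matrix();T[:3,3]=o['eef_pos']
    C=T@k['T_tool_cam']; np.savez(name[:-4]+'.npz',C=C,f=192/np.tan(np.radians(k['vertical_fov']/2)),c=[k['cx'],k['cy']]); return o
def wproj(name,P):
    d=np.load(name[:-4]+'.npz');C=d['C'];p=(np.array(P,float).reshape(-1,3)-C[:3,3])@C[:3,:3]
    h=np.hypot(p[:,0],p[:,1]);th=np.arctan2(h,p[:,2]);return d['c']+float(d['f'])*(th/h)[:,None]*p[:,:2]
E
python3 - <<'E'
from h import *
o=wrist('pics/w1.png');print(o['clock'],o['eef_pos'],o['tool_rot'],o['joint_pos'],o['grip_width'])
p=[.4678,.3517,.3081];s=[.6224,.0426,.086]
Y=.0425
im=cv2.imread('pics/w1.png')
for P in list(w(p,[(-.07,-Y,.05),(-.07,Y,.05),(.07,Y,.05),(.07,-Y,.05),(-.003,0,.069)]))+list(w(s,[(-.1,.115,.105),(-.1,0,.097),(-.1,.062,.093)])):
    q=wproj('pics/w1.png',P)[0];print(q);cv2.circle(im,tuple(int(v) for v in q),3,(0,0,255),1)
cv2.imwrite('pics/w1o.png',cv2.resize(im,None,fx=1.5,fy=1.5))
E
```

```text
1.775 [0.39306107 0.3310763  0.28113899] [-1.55305334e-01  9.87866438e-01  8.15623266e-05 -3.83149142e-04] [6.99691665e-01 2.54062143e-01 1.51470795e-01 1.46877636e+00
 5.36044334e-04 3.87818428e-01] -0.00018007388751080787
[220.84824942 170.52485404]
[287.02967083 170.81233342]
[283.28145135 267.10235803]
[224.08708615 266.78808675]
[253.67137932 225.01276112]
[ 91.76760073 219.82592898]
[ 30.78324698 197.8735525 ]
[ 64.47874461 207.27753588]
```

View pics/w1o.png

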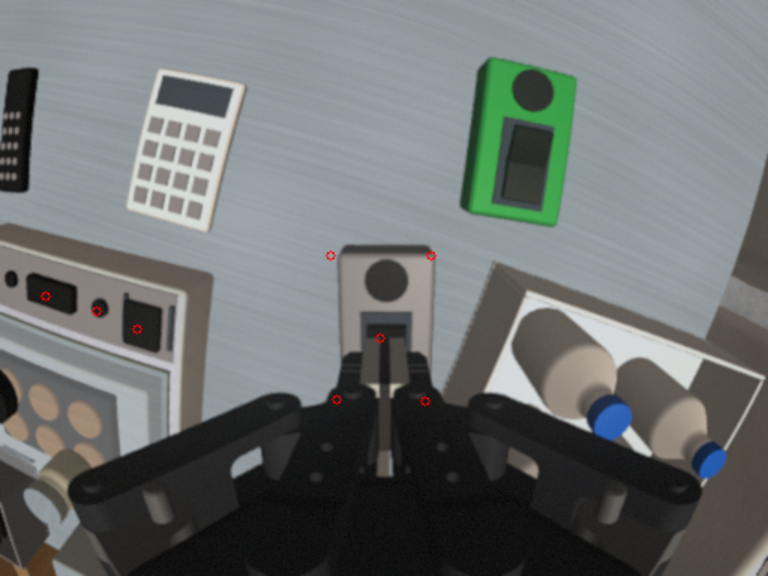

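```bash
python3 - <<'E'
import cv2
a=cv2.imread('pics/w1.png')
def c(im,x,y,w,h,s,n): cv2.imwrite(n,cv2.resize(im[y:y+h,x:x+w],None,fx=s,fy=s,interpolation=cv2.INTER_CUBIC))
c(a,210,155,90,80,7,'pics/c4.png'); c(a,0,150,150,90,5,'pics/c5.png')
E
```

```text
(no output)
```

View pics/c4.png

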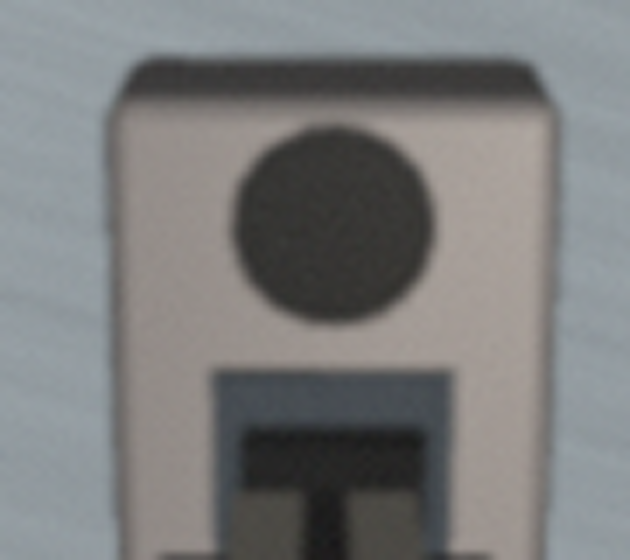

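View pics/c5.png

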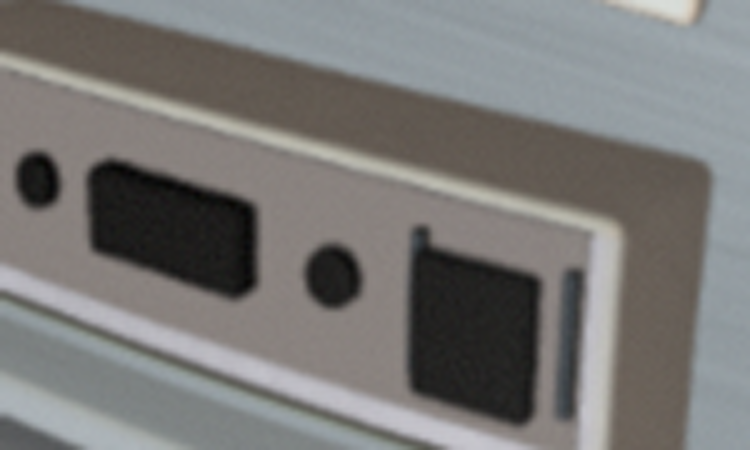

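```bash
cat > fit2.py <<'E'
from h import *
np.set_printoptions(precision=4,suppress=True)
import h
_p=h.proj
def proj2(c,P): return wproj(c,P) if c.endswith('png') else _p(c,P)
h.proj=proj2
Y=.0425
h=.5
b={'scene':[((-.07,-Y,.05),(349.7,236.4)),((-.07,Y,.05),(379.3,248.6)),((.07,Y,.05),(362.9,291.4))],
'side':[((-.07,Y,.05),(174.8,184.6)),((-.07,-Y,.05),(191.7,190)),((.07,-Y,.05),(211.1,174.8))],
'pics/w1.png':[((-.07,-Y,.05),(226.1,169.3)),((-.07,Y,.05),(289,169.3))]}
L=(-.1,.115,.105);R=(-.1,-.115,.105);B=(-.1,0,.096);k1=(-.1,.062,.092);k2=(-.1,-.062,.092)
s={'scene':[(L,(286.4,212.4)),(R,(224.2,171.8)),(B,(253.9,193)),(k1,(270.3,204.5)),(k2,(237.9,182.4))],
'side':[(L,(234.1,182)),(R,(284.1,204.8)),(B,(258,194.6)),(k1,(245.2,189.1)),(k2,(272.2,201.7))],
'pics/w1.png':[(L,(94.6,217)),(B,(34.4,195.6)),(k1,(66.6,205.2)),(k2,(7.4,186))]}
E
python3 - <<'E'
from fit2 import *
for n,o in (('box',b),('sealer',s)):
    p,r=fit(o,[.5,.2,0]);print(n,p);print(r.T)
    q,r=fit({'pics/w1.png':o['pics/w1.png']},p);print(q); print(r.T)
    if n=='box':
        P=[(0.02-.024*np.cos(.32),0,.069),(.02-.032,0,.072)]; print(w(q,P),wproj('pics/w1.png',w(q,P)))
    else: print(w(q,[L,R,B,k1,k2]))
E
```

```text
box [0.4659 0.3529 0.2948]
[[-0.4401  1.1223  0.3011 -2.5354 -2.2151 -0.0236 -3.2752  0.0511]
 [-1.3985 -0.1343  0.2146 -1.9391 -1.9107 -1.7439 -0.2958  0.8746]]
[0.4646 0.3559 0.3131]
[[-1.6663  1.6818]
 [ 0.0199  0.0215]]
[[0.4619 0.3551 0.069 ]
 [0.4532 0.3522 0.072 ]] [[257.5916 223.8914]
 [257.6158 217.9521]]
sealer [0.6199 0.0447 0.0962]
[[ 0.6118  0.6662  0.4178  1.0292  0.3123 -1.1517 -0.5084 -1.0855 -1.4507
  -1.3533 -1.9008 -2.5886 -0.9674 -1.1342]
 [-1.3302 -1.165  -1.0011 -0.3736  0.0035 -2.0074 -2.4062 -1.7775 -1.205
  -1.6352  0.6358  0.8065  0.1231  0.9476]]
[0.6179 0.0471 0.092 ]
[[ 0.0491 -1.1937  0.7056  0.0192]
 [ 0.2471  0.088  -0.4224  0.0785]]
[[ 0.5078  0.1524  0.105 ]
 [ 0.5289 -0.0766  0.105 ]
 [ 0.5183  0.0379  0.096 ]
 [ 0.5126  0.0997  0.092 ]
 [ 0.524  -0.0238  0.092 ]]
```

```bash
python3 - <<'E'
from fit2 import *
def f(z,obs,x0):
    return least_squares(lambda p:np.concatenate([(proj2(c,[[p[0],p[1],z]])[0]-u) for c,u in obs]),x0)
for n,z,o in (('bottle',.19,[('scene',(334.5,276.5)),('side',(217.8,135))]),('jar',.195,[('scene',(216.7,213.6)),('side',(280.6,149))]),('jarbot',.125,[('scene',(218,235))]),('jar1',.195,[('scene',(216.7,213.6))]),('pens',.165,[('scene',(197,103)),('side',(333,226))]),('cap',.19,[('scene',(334.5,276.5))])):
    r=f(z,o,[.6,.3]);print(n,r.x,r.fun)
E
```

```text
bottle [0.6186 0.3744] [-0.4239 -0.1678 -0.8704 -1.3792]
jar [0.6915 0.0906] [-0.4733 -0.4197 -0.7765 -1.0224]
jarbot [0.699  0.0983] [0. 0.]
jar1 [0.6915 0.0923] [0. 0.]
pens [ 0.4518 -0.3189] [-1.6717  4.8226 -1.3103  4.3572]
cap [0.6183 0.3752] [0. 0.]
```

Emit:
{"name": "send_rows", "arguments": {
  "targets": [
    [[3.4,1.2,-4,0,0],[6.8,2.4,-9,0,0],[6.8,2.4,-14,0,0],[6.8,2.4,-18.5,0,0],[6.8,2.4,-18.5,0,0],[6.8,2.4,-18.5,0,0]]
  ]
}}

```text
clock: 2.58
eef_pos: [0.4613, 0.3568, 0.0982]
tool_rot: [-0.157, 0.988, 0.001, 0.001]
ft_force: [0.7, 0.2, 0.8]
grip_width: 0.0
```

```bash
python3 - <<'E'
from fit2 import *
o=wrist('pics/w2.png');print(o['clock'],o['eef_pos'],o['ft_force'],wproj('pics/w2.png',[o['eef_pos']]))
q=[.4646,.3559,.3131]
print(wproj('pics/w2.png',w(q,[(-.07,-Y,.05),(-.07,Y,.05),(-.012,-.017,.072),(-.012,.017,.072)])))
a=cv2.imread('pics/w2.png'); cv2.imwrite('pics/w2c.png',cv2.resize(a[120:300,160:360],None,fx=3.3,fy=3.3,interpolation=cv2.INTER_CUBIC))
im=vision.camera('side')[:,:,::-1];cv2.imwrite('pics/s2.png',cv2.resize(im[140:220,150:250],None,fx=7,fy=7,interpolation=cv2.INTER_CUBIC))
E
```

```text
2.575 [0.4613 0.3568 0.0982] [0.7162 0.2039 0.7998] [[256.861  242.2825]]
[[188.0068 112.1748]
 [320.2852 112.4089]
 [225.3663 209.5578]
 [282.0862 209.7155]]
```

View pics/w2c.png

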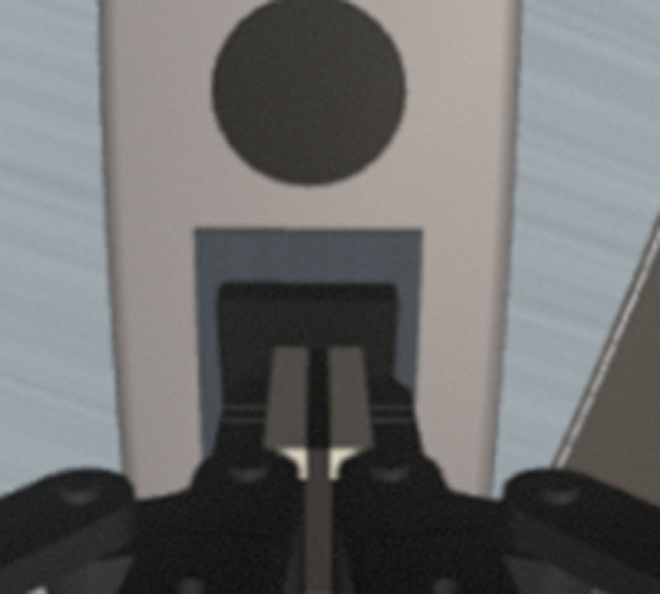

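View pics/s2.png

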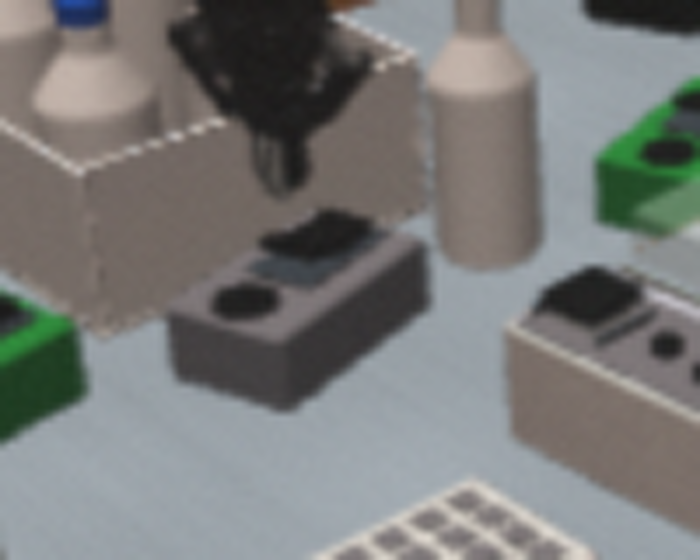

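Emit:
{"name": "send_rows", "arguments": {
  "targets": [
    [[-0.2,-0.2,-1.5,0,0],[-0.2,-0.2,-2.2,0,0],[-0.2,-0.2,-2.6,0,0],[-0.2,-0.2,-3.0,0,0],[-0.2,-0.2,-3.4,0,0],[-0.2,-0.2,-3.4,0,0]]
  ]
}}

```text
clock: 3.42
eef_pos: [0.4598, 0.3534, 0.0621]
tool_rot: [-0.156, 0.988, 0.0, 0.001]
ft_force: [-0.8, -0.9, -0.4]
grip_width: 0.0
```

```bash
python3 - <<'E'
from fit2 import *
o=wrist('pics/w3.png');print(o['clock'],o['eef_pos'],o['ft_force'],o['ft_torque'])
a=cv2.imread('pics/w3.png'); cv2.imwrite('pics/w3c.png',cv2.resize(a[120:300,160:360],None,fx=3.3,fy=3.3,interpolation=cv2.INTER_CUBIC))
E
```

```text
3.425 [0.4598 0.3534 0.0621] [-0.7692 -0.9277 -0.393 ] [-0.0514 -0.0325 -0.0052]
```

View pics/w3c.png

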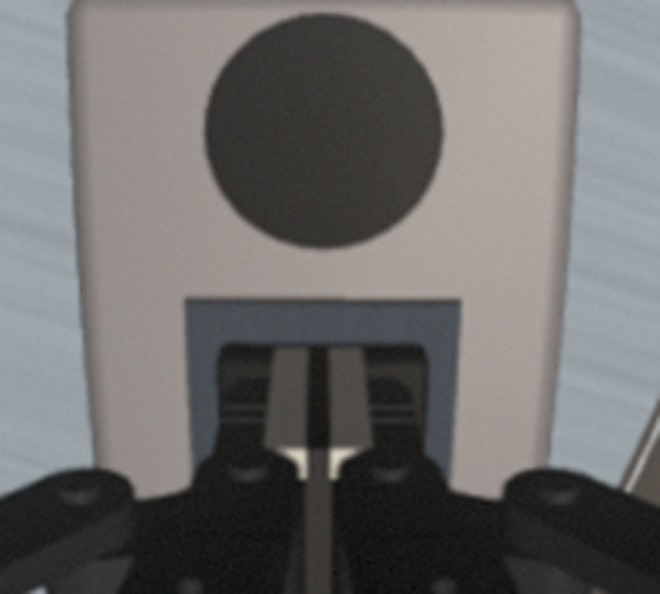

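Emit:
{"name": "send_rows", "arguments": {
  "targets": [
    [[0,0,-0.2,0,0],[0,0,-0.4,0,0],[0,0,-0.4,0,0]]
  ]
}}

```text
clock: 3.85
eef_pos: [0.46, 0.3535, 0.0619]
tool_rot: [-0.156, 0.988, 0.001, 0.002]
ft_force: [-5.4, -3.7, 21.2]
grip_width: -0.0001
```

Emit:
{"name": "send_rows", "arguments": {
  "targets": [
    [[0,0,2,0,0],[-1,-2,7,0,0],[-2,-5,12,0,0],[-2,-5,14,0,0],[-2,-5,14,0,0],[-2,-5,14,0,0]]
  ]
}}

```text
clock: 4.6
eef_pos: [0.439, 0.303, 0.1969]
tool_rot: [-0.156, 0.988, -0.0, -0.001]
ft_force: [0.0, -0.2, -0.6]
grip_width: 0.0002
```

```bash
python3 - <<'E'
from fit2 import *
o=wrist('pics/w4.png');print(o['clock'],o['eef_pos'],o['ft_force'])
for i,P in (('L',L),('B',B)): print(i,wproj('pics/w4.png',w([.6179,.0471,.092],[P])))
a=cv2.imread('pics/w4.png'); cv2.imwrite('pics/w4c.png',cv2.resize(a,None,fx=1.5,fy=1.5))
im=vision.camera('side')[:,:,::-1];cv2.imwrite('pics/s4.png',cv2.resize(im[140:220,150:250],None,fx=7,fy=7,interpolation=cv2.INTER_CUBIC))
E
```

```text
4.6 [0.439  0.303  0.1969] [ 0.0301 -0.224  -0.5833]
L [[ 82.752  213.3975]]
B [[  8.0012 185.9369]]
```

View pics/w4c.png

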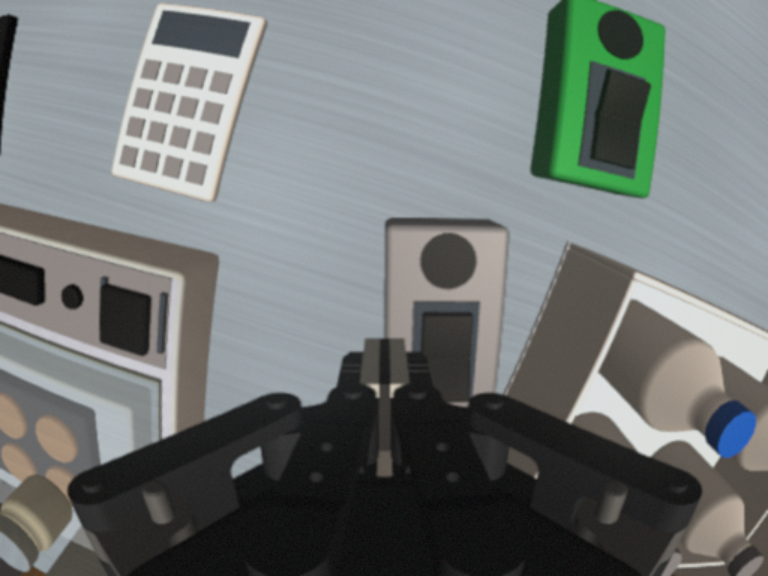

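View pics/s4.png

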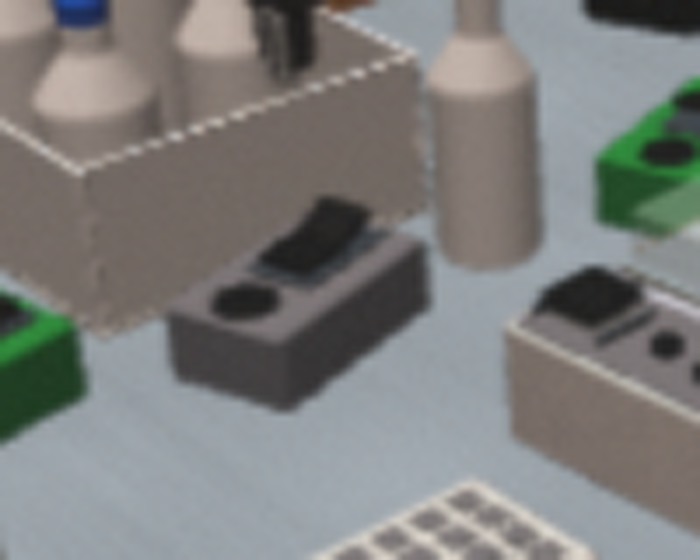

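Emit:
{"name": "send_rows", "arguments": {
  "targets": [
    [[2,-5,0,-0.11,0],[4,-10,0,-0.22,0],[6.9,-15.1,-3,-0.22,0],[6.9,-15.1,-5,-0.22,0],[6.9,-15.1,-5,-0.22,0],[6.9,-15.1,-5,-0.22,0]]
  ]
}}

```text
clock: 5.45
eef_pos: [0.5081, 0.1528, 0.1482]
tool_rot: [-0.047, 0.999, -0.0, -0.0]
ft_force: [0.7, -0.3, 0.3]
grip_width: -0.0001
```

```bash
python3 - <<'E'
from fit2 import *
o=wrist('pics/w5.png');print(o['clock'],o['eef_pos'],o['ft_force'],wproj('pics/w5.png',[o['eef_pos']]))
q=[.6179,.0471,.092]
for i,P in (('L',L),('Lc1',(-.121,.134,.105)),('Lc2',(-.121,.096,.105)),('B',B),('k1',k1),('k2',k2),('Rc1',(-.121,-.096,.105))): print(i,wproj('pics/w5.png',w(q,[P])))
a=cv2.imread('pics/w5.png'); cv2.imwrite('pics/w5c.png',cv2.resize(a[100:300,0:350],None,fx=2.2,fy=2.2,interpolation=cv2.INTER_CUBIC))
E
```

```text
5.45 [0.5081 0.1528 0.1482] [ 0.7242 -0.2565  0.3344] [[256.9861 242.0679]]
L [[256.3075 213.9661]]
Lc1 [[285.9373 183.1854]]
Lc2 [[226.8982 182.9962]]
B [[104.2199 207.4963]]
k1 [[182.3913 207.2102]]
k2 [[ 47.0615 204.2857]]
Rc1 [[  7.5475 184.2247]]
```

View pics/w5c.png

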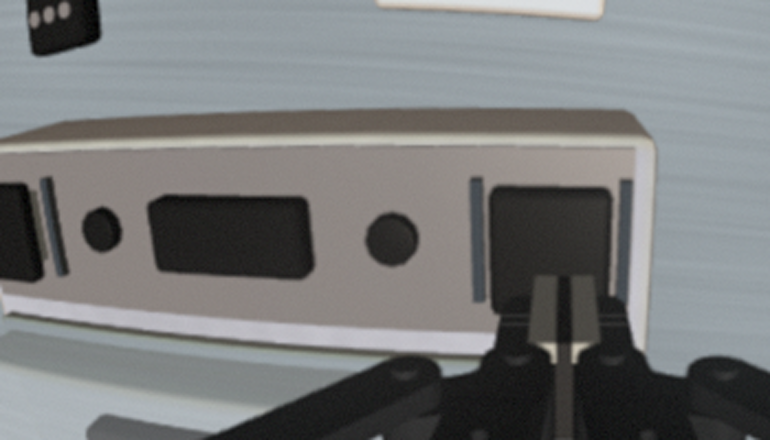

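```bash
python3 - <<'E'
from fit2 import *
n='pics/w5.png'
o=[(B,(105,207.7)),(k1,(178.2,208.6)),(k2,(46.4,204.1)),((-.121,.1145,.104),(250.5,185))]
def res(p,dz): return (wproj(n,w(p[:3],[q for q,_ in o])+[0,0,dz if dz is not None else p[3]])-np.array([u for _,u in o])).ravel()
for dz in (0,None):
    s=least_squares(lambda p:res(p,dz),[.618,.047,.092]+([0] if dz is None else []));print(s.x);print(s.fun.reshape(-1,2).T);print(w(s.x,[L,R,B]))
s['x']
E
python3 - <<'E'
from workcell import vision
print(vision.get_calibration('wrist'))
E
```

```text
[0.6188 0.0443 0.0857]
[[-3.1804  1.2357 -1.1761  1.7941]
 [ 0.5461 -0.058   0.4203 -0.2536]]
[[ 0.5093  0.1503  0.105 ]
 [ 0.529  -0.0789  0.105 ]
 [ 0.5192  0.0357  0.096 ]]
[ 0.6202  0.0427  0.0835 -0.0047]
[[-1.7524  1.0531  0.9929 -0.192 ]
 [ 0.127  -0.3325 -0.0294  0.2167]]
[[ 0.5109  0.149   0.105 ]
 [ 0.5301 -0.0802  0.105 ]
 [ 0.5205  0.0344  0.096 ]]
{'vertical_fov': 65.70646984690485, 'cx': 255.98198183309785, 'cy': 191.0482800101311, 'T_tool_cam': array([[ 1.02611594e-03, -9.65205256e-01, -2.61491417e-01,
         6.62639864e-02],
       [ 9.99999473e-01,  9.79621358e-04,  3.08154330e-04,
        -6.01007467e-04],
       [-4.12696013e-05, -2.61491596e-01,  9.65205752e-01,
        -1.42166103e-01],
       [ 0.00000000e+00,  0.00000000e+00,  0.00000000e+00,
         1.00000000e+00]])}
```

Emit:
{"name": "send_rows", "arguments": {
  "targets": [
    [[0.1,-0.3,-3,0,0],[0.1,-0.3,-4,0,0],[0.1,-0.3,-4.5,0,0],[0.1,-0.3,-5,0,0],[0.1,-0.3,-5.5,0,0],[0.1,-0.3,-5.6,0,0],[0.1,-0.3,-5.6,0,0]]
  ]
}}

```text
clock: 6.38
eef_pos: [0.5093, 0.1497, 0.093]
tool_rot: [-0.047, 0.999, 0.001, 0.0]
ft_force: [-3.0, 2.0, 5.4]
grip_width: 0.0001
```

Emit:
{"name": "send_rows", "arguments": {
  "targets": [
    [[0,0,-0.2,0,0],[0,0,-0.3,0,0],[0,0,-0.3,0,0]]
  ]
}}

```text
clock: 6.75
eef_pos: [0.5094, 0.1497, 0.0927]
tool_rot: [-0.047, 0.999, 0.001, 0.001]
ft_force: [-9.6, -0.7, 21.5]
grip_width: 0.0001
```

Emit:
{"name": "send_rows", "arguments": {
  "targets": [
    [[0,0,3,0,0],[0.4,-5,6,0,0],[0.9,-11,6,0,0],[1.5,-17,6,0,0],[2.0,-22.9,6,0,0],[2.0,-22.9,6,0,0],[2.0,-22.9,6,0,0]]
  ]
}}

```text
clock: 7.62
eef_pos: [0.5294, -0.0801, 0.1492]
tool_rot: [-0.046, 0.999, 0.0, 0.0]
ft_force: [-0.6, -0.1, -0.3]
grip_width: -0.0001
```

```bash
python3 - <<'E'
from fit2 import *
o=wrist('pics/w6.png');print(o['clock'],o['eef_pos'],o['ft_force'],wproj('pics/w6.png',[o['eef_pos']]))
q=[.6195,.0435,.085]
for i,P in (('Rmid',(-.121,-.115,.105)),('Ldown',(-.121,.115,.093)),('B',B),('k1',k1),('k2',k2)): print(i,wproj('pics/w6.png',w(q,[P])))
a=cv2.imread('pics/w6.png'); cv2.imwrite('pics/w6c.png',cv2.resize(a[100:300,150:500],None,fx=2.2,fy=2.2,interpolation=cv2.INTER_CUBIC))
E
```

```text
7.625 [ 0.5294 -0.0801  0.1492] [-0.6168 -0.1025 -0.2827] [[256.9866 242.0668]]
Rmid [[257.7887 183.6723]]
Ldown [[508.076  184.4216]]
B [[408.127  209.4976]]
k1 [[464.6838 206.8892]]
k2 [[330.7364 208.393 ]]
```

View pics/w6c.png

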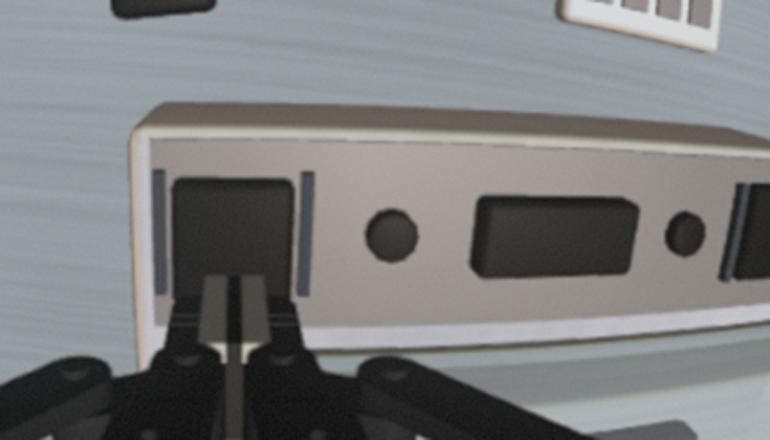

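Emit:
{"name": "send_rows", "arguments": {
  "targets": [
    [[0.1,0,-3,0,0],[0.1,0,-4,0,0],[0.1,0,-4.5,0,0],[0.1,0,-5,0,0],[0.1,0,-5.5,0,0],[0.1,0,-5.8,0,0],[0.1,0,-5.8,0,0],[0.1,0,-5.8,0,0]]
  ]
}}

```text
clock: 8.68
eef_pos: [0.5304, -0.079, 0.0929]
tool_rot: [-0.047, 0.999, 0.001, 0.001]
ft_force: [-5.1, 3.7, 9.8]
grip_width: 0.0002
```

Emit:
{"name": "send_rows", "arguments": {
  "targets": [
    [[0,0,-0.2,0,0],[0,0,-0.2,0,0]]
  ]
}}

```text
clock: 8.93
eef_pos: [0.5305, -0.079, 0.0928]
tool_rot: [-0.047, 0.999, 0.001, 0.001]
ft_force: [-8.7, 4.7, 19.7]
grip_width: -0.0001
```

Emit:
{"name": "send_rows", "arguments": {
  "targets": [
    [[0,0,3,0,0],[-0.4,5,6,0,0],[-0.9,11.4,6,0,0],[-0.9,11.4,6,0,0],[-0.9,11.4,6,0,0]]
  ]
}}

```text
clock: 9.55
eef_pos: [0.5215, 0.0342, 0.1494]
tool_rot: [-0.047, 0.999, -0.0, 0.0]
ft_force: [0.3, -0.2, -0.5]
grip_width: 0.0004
```

```bash
python3 - <<'E'
from fit2 import *
o=wrist('pics/w7.png');print(o['clock'],o['eef_pos'],o['ft_force'],wproj('pics/w7.png',[o['eef_pos']]))
a=cv2.imread('pics/w7.png'); cv2.imwrite('pics/w7c.png',cv2.resize(a[100:300,80:430],None,fx=2.2,fy=2.2,interpolation=cv2.INTER_CUBIC))
im=vision.camera('side')[:,:,::-1];cv2.imwrite('pics/s7.png',cv2.resize(im[120:230,165:335],None,fx=4.6,fy=4.6,interpolation=cv2.INTER_CUBIC))
E
```

```text
9.55 [0.5215 0.0342 0.1494] [ 0.3034 -0.2073 -0.491 ] [[256.9863 242.0661]]
```

View pics/w7c.png

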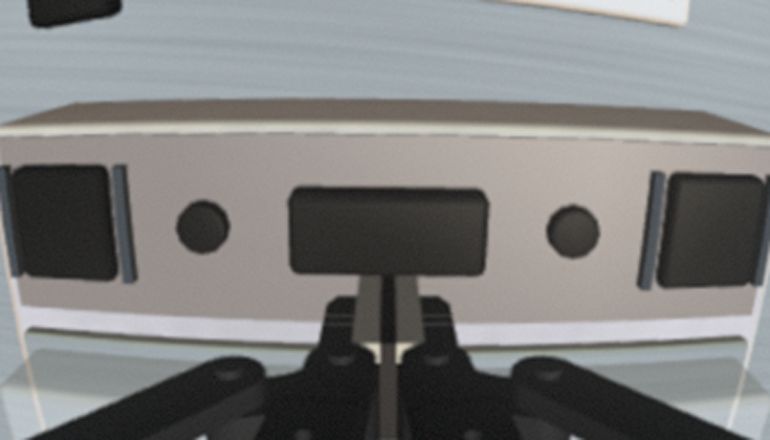

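View pics/s7.png

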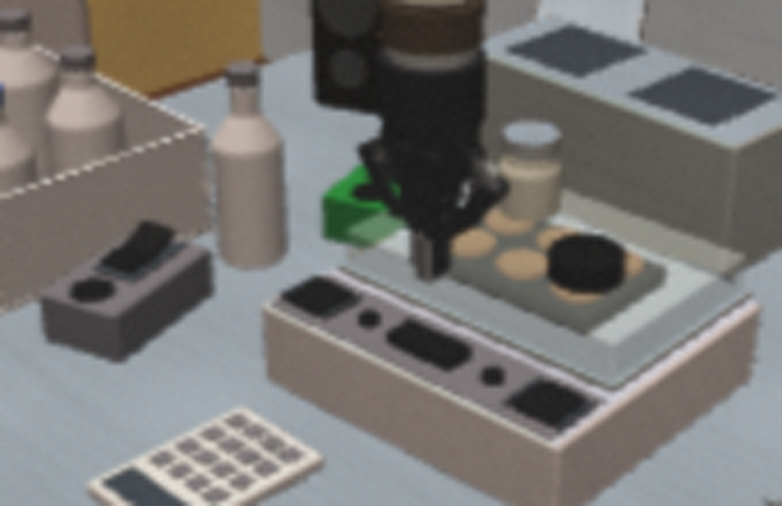

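Emit:
{"name": "send_rows", "arguments": {
  "targets": [
    [[-0.2,0,-3,0,0],[-0.2,0,-4.5,0,0],[-0.2,0,-5.2,0,0],[-0.2,0,-5.6,0,0],[-0.2,0,-5.9,0,0],[-0.2,0,-6.1,0,0],[-0.2,0,-6.1,0,0],[-0.2,0,-6.1,0,0]]
  ]
}}

```text
clock: 10.65
eef_pos: [0.5194, 0.0336, 0.0909]
tool_rot: [-0.046, 0.999, -0.001, 0.001]
ft_force: [-7.5, -2.4, 15.0]
grip_width: 0.0001
```

Bar fully in (91 mm, 15 N). Lift clear.

Emit:
{"name": "send_rows", "arguments": {
  "targets": [
    [[0,0,0,0,0],[0,0,3,0,0],[-1,0,8,0,0],[-4,0,13,0,0],[-9,0,17,0,0],[-14,0,18,0,0],[-14,0,18,0,0],[-14,0,18,0,0]]
  ]
}}

```text
clock: 11.65
eef_pos: [0.3802, 0.0344, 0.2688]
tool_rot: [-0.047, 0.999, 0.0, 0.001]
ft_force: [0.4, -0.8, -0.4]
grip_width: -0.0002
```

```bash
python3 - <<'E'
from fit2 import *
o=wrist('pics/w8.png');print(o['clock'],o['eef_pos'],o['ft_force'])
im=vision.camera('side')[:,:,::-1];cv2.imwrite('pics/s8.png',cv2.resize(im[120:230,165:335],None,fx=4.6,fy=4.6,interpolation=cv2.INTER_CUBIC))
a=vision.camera('scene')[:,:,::-1]; cv2.imwrite('pics/sc8.png',cv2.resize(a[140:300,150:390],None,fx=3.3,fy=3.3,interpolation=cv2.INTER_CUBIC))
E
```

```text
11.65 [0.3802 0.0344 0.2688] [ 0.3703 -0.8241 -0.3806]
```

View pics/s8.png

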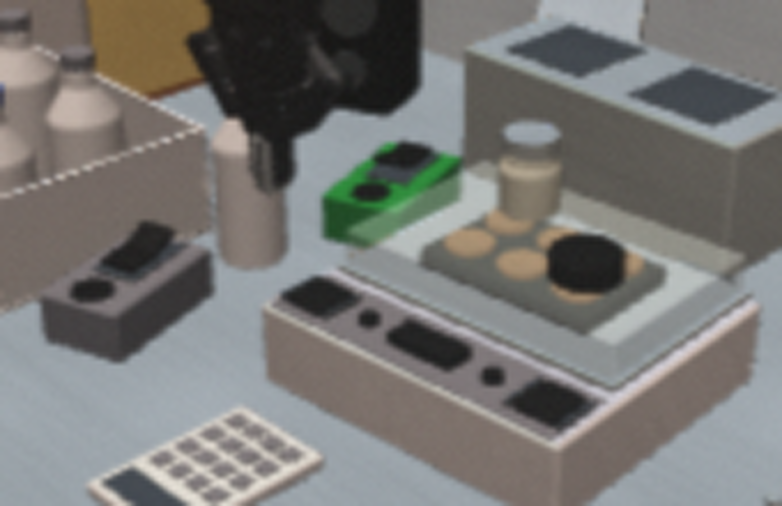

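View pics/sc8.png

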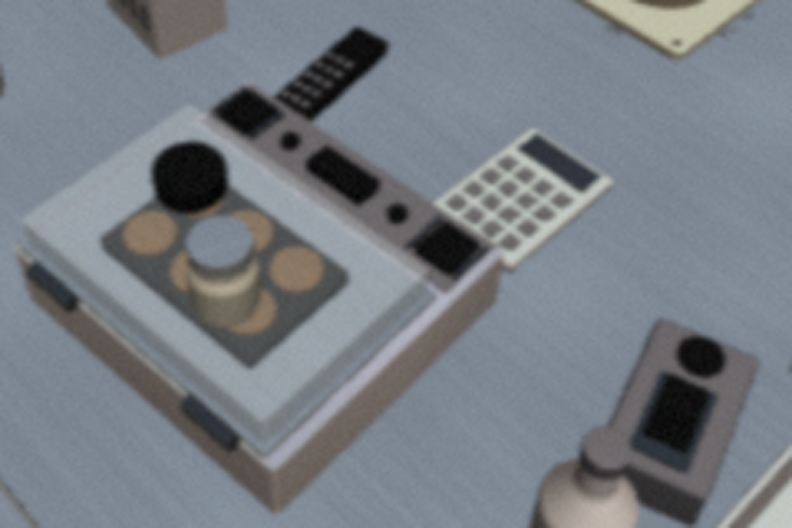

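The rocker is on, with its front level and rear raised. Both latches are down, the bar is up, and nothing else has moved. I'm handing in.

```bash
python3 -c "
from workcell import bot
print(bot.job_done())"
```

```text
the job is handed in; nothing more can be done
None
```

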